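# Test a bayonet lamp in the spring-return socket

## Robot

A 6-joint arm with a two-finger parallel gripper is mounted at the origin on the work surface. World frame = base frame: x ahead of the robot, y to its left, z up, the work surface at z = 0. Lengths are in m, angles in rad, forces in N, time in s.
With the tool pointing down it reaches from about 0.425 to 0.95 m from the base axis. Payload 3.5 kg.
Tool frame: the origin (TCP) lies midway between the tips of the shut fingers; the grasp point (between the pads) lies 19 mm behind it; z points along the fingers, y is the line along which they close (so a half turn about z gives the same grasp; the last joint's range is limited). The gripper opens to 85 mm and grips with 20 to 120 N. Pads are 22 mm wide; open, the fingers measure 114 mm over their backs; the gripper's body (76 mm by 85 mm) begins 54 mm behind the grasp point. The pads swing forward as they close: fully open they stand 13 mm farther back than shut.
Start: joints at [-1.487, 0.286, 1.577, -0, 1.279, -0.15], TCP at [0.156, -0.657, 0.205] pointing down, gripper open.
Joint ranges: [-2.77, 2.77], [-0.9, 2.22], [0.21, 2.48], [-1.53, 4.67], [0.24, 2.81], [-2.84, 2.84]. Speed limits (rad/s): [2.79, 2.79, 3.14, 3.14, 3.14, 3.14].

## Interface

Orientations are given as a unit quaternion [x, y, z, w].
In Python, from plant import ctrl gives the robot as it stands.
- The arm moves only by the tool send_rows, never from a script. Its argument "series" is a list that holds one entry, the list of rows, each a list of 7 numbers: the shift along the tool's x, y, z in cm, then the turn, a rotation vector about the tool's x, y, z in rad, then the opening, from -1 (shut) to 1 (fully open). In form: [[[x, y, z, rx, ry, rz, jaw], ...]]. A call has 1 to 10 rows; each row shifts and turns the commanded pose from where the row before left it, along the tool's axes as they then stand; what a row does not reach is not made up. A row lasts 1/8 s, in which the tool goes at most 62.5 mm and 10.7 degrees, less where a joint would pass 70% of its speed; a pose out of reach is approached as far as the arm can. A call is refused whole if a number of a shift passes 6.25 or a number of a turn 0.188, either way. A call with a gripper value outside its range is refused whole. The fingers move at their own pace and stop on an object; "force" is the grip in N (left out, the last holds). Time passes only in rows, so rows that do not move let the fingers close. It gives the time, the measured TCP pose, the force, the opening and the grip force at its end, in the units of the state.
- ctrl.get_state(): the state, without advancing time (a new reading comes with each control period).
- ctrl.read_camera(name): name is "scene" or "top"; returns a dict with "img" (400x640x3 uint8, red, green, blue), "fx", "fy", "cx", "cy" (pixels), "R" (3x3) and "t" (3): a world point X has camera coordinates R X + t. Camera axes: x right, y down, z forward; pixel columns grow to the right and rows downward; lengths in m; the calibration is good to about 2 mm. A picture is of the moment at which its call begins. There is no depth.
- ctrl.sign_off(): hands the job in; it is judged then, once.
The state is a dict: "time": time; "qpos": joint angles; "dq": joint speeds; "joint_efforts": joint torques, N m; "eef_pos": TCP position; "tcp_rot": TCP orientation; "contact_force": force on the tool from outside, world axes, zero at the start; "wrist_torque": the same for the moment, N m; "opening": opening from 0.0 (shut) to 1.0 (fully open); "finger_force": force on a finger pad.
Only numpy, scipy, OpenCV 4.12 (cv2) and the standard library are available. Lean on these libraries where they do the work, as an engineer would, in place of code of your own. Each camera call takes 0.05 s, during which the arm holds its last target. There are 200 camera calls.

## Task

Take the lamp with the orange globe out of the wooden rack and put it in the test socket: pins into the slot, push it in against the spring, then twist it a quarter turn clockwise (seen from above) until it is fully home. The socket springs back if it is let go, so finish while still gripping the lamp, pushed in and turned home. Leave the other lamps and everything else on the bench as they are.

Things in the scene. Friction and masses are not known exactly. Their poses are not given: they have to be found in the camera images.
- lamp_amber: the lamp to test, with the orange globe, standing cap down in the rack, about 90 g. Origin: centre of the cap's flat bottom, z up. Brass cap radius 12 from z 0 to 22, foot chamfered; white housing 34 wide in x, 44 long in y, z 22 to 64; globe radius 16.5 on top, up to z 87. Two pins stick out of the cap along its y. The same after a half turn about z.
- lamp_green: lamp with a green globe, same shape; leave it in the rack.
- lamp_white: lamp with a white globe, same shape; leave it in the rack.
- rack: fixed wooden block 75 x 225 x 28 (x, y, z), origin under its centre, with three pockets in a row along its y, 75 apart, 20 deep (pocket floor 8 above the bench, 29 x 42), in which the caps stand. Any lamp may be in any pocket; the lamps' y axes run along the rack's y.
- amber_grip (a point): point on the orange lamp's axis 48 above the cap's bottom, where to grip: fingers on the two flat sides 34 mm apart (closing along the lamp's x).
- amber_pins (a point): point on the orange lamp's axis 7 above the cap's bottom: centre line of its two steel pins, which run along the lamp's +y and -y, diameter 5, tips 18 from the axis.
- socket: fixed test socket: blue box 120 x 120 x 50, on it a black collar 64 x 64 with an aluminium top plate, 80 above the bench. Origin under its centre, z up. In the 5 thick plate: a round hole of radius 13.5 and a slot for the pins along the socket's y (8 wide, ends 20.5 from the axis, red marks). Green marks on its x axis: where the pins end, under the plate, when the lamp is home.
- mouth (a point): centre of the socket's hole, at the top face of the plate (80 above the bench); axes as the socket's.
- press (a joint): how far the socket's sprung floor is pushed down, m: 0 free, 0.011 stop. At 0 the floor is 9.5 mm below the plate's top, and a lamp on it has its pins in the slot and cannot turn. Spring 4 N at 0, plus 700 N/m. Pins clear the plate's underside from 0.005; 0.008 is good for turning. Turned, the pins are caught under the plate at about 0.005.
- turn (a joint): how far the rotor on the sprung floor is turned clockwise seen from above, rad: 0 at rest (slot), stop at 1.62. Forks on it, with 1 mm play either side of the pins, are carried round by the pins, so it lags the lamp by about 0.07. Return spring 0.08 N m at 0, 0.21 N m at a quarter turn; let go, it turns the lamp back to the slot.
- paint_can: steel paint can, radius 50, 110 tall; origin under its centre. Leave alone.
- screw_jar: glass jar, radius 32, 85 tall; origin under its centre. Leave alone.
- screwdriver: screwdriver lying on the bench, handle to its -x. Leave alone.
- wrench: wrench lying on the bench. Leave alone.
- phone: black phone 72 x 148 x 9 lying on the bench; origin under its centre. Leave alone.
Things that resemble listed ones, but are neither listed nor needed, are in the scene too. Of the things that look like the socket, take the one that is nearest to the robot's base at the start.

How it is judged:
On the way, in this order (a step that is already met when the one before it is completed fails the run):
1. the orange lamp is lifted clear of the rack (height (world z) of lamp_amber above 0.04 m and contact force between the fingers and lamp_amber above 1.5 N), for 0.1 s.
2. it is pushed into the socket, pins in the slot, before it is turned (horizontal distance between lamp_amber and socket below 0.004 m and angle between lamp_amber's own z axis and vertical below 0.12 rad and value of joint press above 0.003 m and value of joint turn below 0.6 rad), for 0.04 s.
At the end, for the whole second after the job is handed in: The orange lamp stands in the socket (within 4 mm of its axis, under 7 degrees of tilt), pushed in so that the pins are below the plate (press over 3 mm), turned home clockwise (rotor over 1.35 rad, about 77 degrees), still, and the fingers still grip it with more than 1.5 N (horizontal distance between lamp_amber and socket below 0.004 m and angle between lamp_amber's own z axis and vertical below 0.12 rad and z of lamp_amber in the frame of socket between 0.05 and 0.0675 m and value of joint press above 0.003 m and value of joint turn above 1.35 rad and angle between the y axis of lamp_amber and the y axis of socket, either way round above 1.3 rad and contact force between the fingers and lamp_amber above 1.5 N and linear speed of lamp_amber below 0.02 m/s); the arm keeps its last pose, push and grip.
It fails at once if the green lamp is disturbed (distance of lamp_green from where it was at the start of the episode above 0.02 m).
It fails at once if the white lamp is disturbed (distance of lamp_white from where it was at the start of the episode above 0.02 m).
It fails at once if something else on the bench is shifted by more than 30 mm (distance of any of paint_can, screw_jar, screwdriver, wrench, phone from where it was at the start of the episode above 0.03 m).
It also fails if it takes over 42 s, if anything falls off the work surface, if the arm or the gripper's body presses on something with over 40 N, if the wrist force passes 120 N, or if a joint passes its speed limit or range.

## Working session

There is one attempt and no reset: what is moved stays moved. The work goes in short steps, Python scripts to look and compute and a tool call to move; the robot and the scene stay as the last step left them, time stands still between calls to the robot, and variables do not carry over. Pictures are saved under pics/ and viewed, at most 10 in all, crops included, and the job is handed in when it is done.

Besides the shell and the picture viewer there is one more tool, called after "Request:" as name([rows], argument=value, ...), one row to a line, values as JSON. send_rows: Moves the arm, as the interface text tells. Its arguments: {"type":"object","properties":{"series":{"type":"array"},"force":{"type":"number"}},"required":["series"]}

```bash
mkdir -p pics; python3 - <<'E'
from plant import ctrl
import cv2,numpy as np,pickle
for n in("scene","top"):
    c=ctrl.read_camera(n);pickle.dump(c,open(f'{n}0.pkl','wb'))
    cv2.imwrite(f'pics/{n}0.png',c['img'][:,:,::-1]);print(n,c['fx'],c['cx'],c['cy'],np.round(-np.array(c['R']).T@c['t'],3),np.round(c['R'],2).tolist())
s=ctrl.get_state();print({k:np.round(v,3).tolist() for k,v in s.items()})
E
```

```text
scene 452.22056290000154 321.03065000851774 193.76047793166867 [ 1.706 -0.326  1.622] [[0.21, 0.98, -0.01], [0.78, -0.17, -0.61], [-0.59, 0.12, -0.8]]
top 416.80603805596024 315.4358088755496 202.77138217614439 [ 0.439 -0.09   1.465] [[0.03, -1.0, 0.02], [-1.0, -0.03, -0.08], [0.08, -0.02, -1.0]]
{'time': 0.1, 'qpos': [-1.487, 0.287, 1.578, 0.0, 1.279, -0.15], 'dq': [0.0, -0.002, -0.001, 0.0, -0.001, 0.0], 'joint_efforts': [0.001, -40.73, -29.37, -0.0, 0.003, 0.0], 'eef_pos': [0.156, -0.656, 0.204], 'tcp_rot': [0.993, 0.117, 0.0, -0.001], 'contact_force': [0.33, 0.201, 0.114], 'wrist_torque': [0.038, 0.033, -0.017], 'finger_force': 0.0, 'opening': 0.997}
```

View pics/scene0.png

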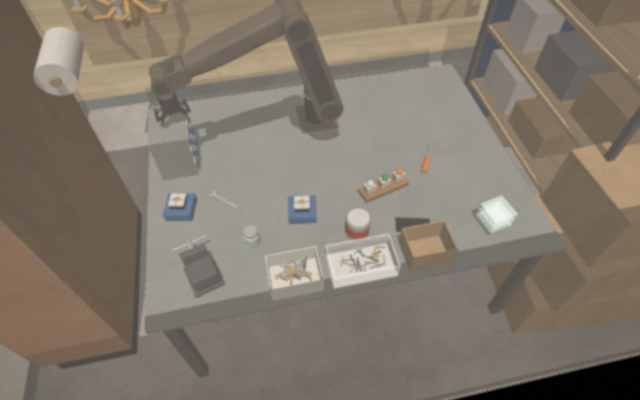

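View pics/top0.png

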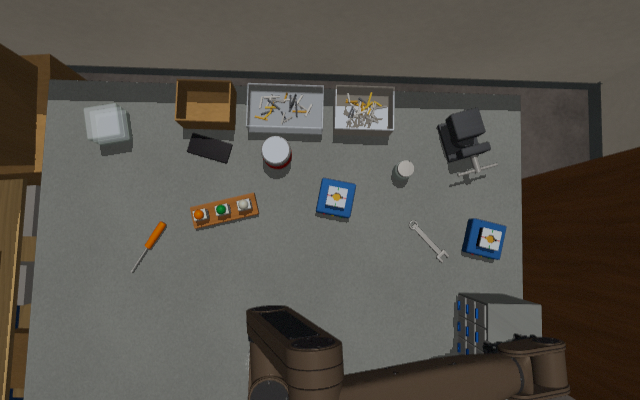

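The scene has two socket-like boxes, at top-view (336,198) and (486,240). The orange lamp is at top (200,214) and scene (399,174). The socket at (336,198) looks nearest the base, which I'll check in enlarged crops and by computing the distances.

```bash
cat > h.py <<'E'
import numpy as np,cv2,pickle
C={n:pickle.load(open(f'{n}0.pkl','rb')) for n in('scene','top')}
def ray(c,uv):
    R=np.array(c['R']);d=R.T@[(uv[0]-c['cx'])/c['fx'],(uv[1]-c['cy'])/c['fy'],1];return -R.T@np.array(c['t']),d
def onz(c,uv,z):
    o,d=ray(c,uv);return o+d*(z-o[2])/d[2]
def proj(c,X):
    p=np.array(c['R'])@X+c['t'];return np.array([c['fx']*p[0]/p[2]+c['cx'],c['fy']*p[1]/p[2]+c['cy']])
def tri(a,b):
    A=[];y=[]
    for c,uv in((C['scene'],a),(C['top'],b)):
        o,d=ray(c,uv);d=d/np.linalg.norm(d);P=np.eye(3)-np.outer(d,d);A.append(P);y.append(P@o)
    x,*_=np.linalg.lstsq(np.vstack(A),np.hstack(y),rcond=None);return x
E
python3 - <<'E'
from h import *
def crop(n,u,v,w,h,s):return cv2.resize(C[n]['img'][v:v+h,u:u+w,::-1],None,fx=s,fy=s,interpolation=cv2.INTER_CUBIC)
a=np.vstack([crop('top',185,180,80,60,5),crop('scene',350,155,80,60,5)])
b=np.vstack([crop('top',300,170,80,60,5),crop('scene',265,180,80,60,5)])
cv2.imwrite('pics/crop.png',np.hstack([a,b]))
for uv in((336.5,197),(489,239)):
    p=onz(C['top'],uv,.08);print(p,np.hypot(*p[:2]))
print(tri((302,203),(336.5,197)))
E
```

```text
[ 0.57195483 -0.18320191  0.08      ] 0.6005791095592526
[ 0.44577046 -0.69565321  0.08      ] 0.8262231480078346
[ 0.5736781  -0.18216355  0.0659892 ]
```

View pics/crop.png

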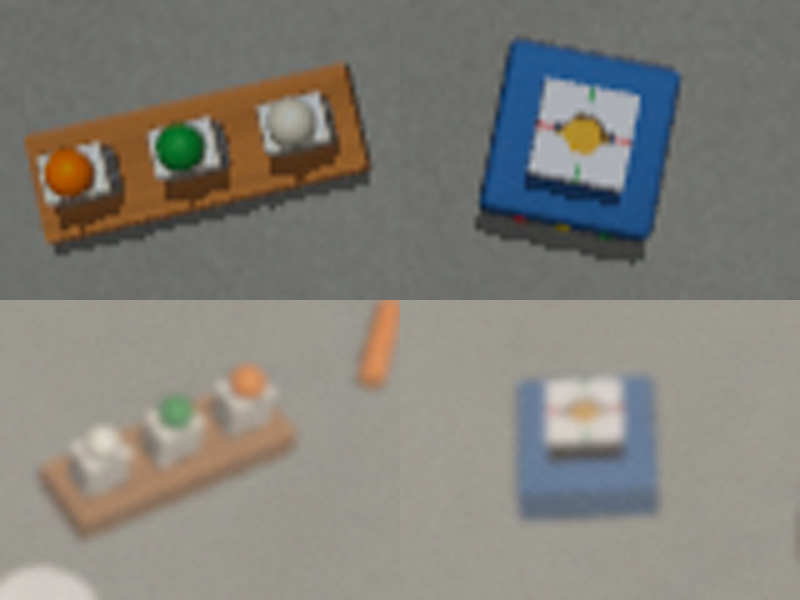

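The crop shows the orange lamp at the rack's left end, top (198.4,214.0) and scene (399.2,170.6). The plate of the socket at top (336.5,197) has red slot marks roughly left and right in the image and green marks up and down. That socket is 0.60 m from the base and the other is 0.83 m, so it is the one to use. Next I need sub-pixel values.

```bash
cat > m.py <<'E'
from h import *
def big(n,u,v,w,h,s=8):
    return cv2.resize(C[n]['img'][v:v+h,u:u+w],None,fx=s,fy=s,interpolation=cv2.INTER_CUBIC).astype(int),lambda p:(np.asarray(p,float)+.5)/s-.5+[u,v]
def largest(m):
    cs,_=cv2.findContours(m.astype(np.uint8),cv2.RETR_EXTERNAL,cv2.CHAIN_APPROX_NONE);return max(cs,key=cv2.contourArea)
def cen(n,box,f):
    im,b=big(n,*box);c=largest(f(im[...,0],im[...,1],im[...,2]));(x,y),r=cv2.minEnclosingCircle(c);M=cv2.moments(c)
    return b((M['m10']/M['m00'],M['m01']/M['m00'])),M['m00']/64,c,b
E
python3 - <<'E'
from m import *
org=lambda r,g,b:(r>150)&(g<.62*r)&(b<.3*r)
orgs=lambda r,g,b:(r>150)&(r-b>75)
grn=lambda r,g,b:(g-r>40)
grns=lambda r,g,b:(g-r>25)
t,a,_,_=cen('top',(187,202,24,24),org);s,a2,_,_=cen('scene',(390,160,20,20),orgs)
print('orange',t,a,s,a2,'tri',tri(s,t),'onz',onz(C['top'],t,.0785),onz(C['scene'],s,.0785))
t2,a,_,_=cen('top',(210,198,24,24),grn);s2,a2,_,_=cen('scene',(375,170,20,20),grns)
print('green',t2,a,s2,a2,'tri',tri(s2,t2),'onz',onz(C['top'],t2,.0785),onz(C['scene'],s2,.0785))
wh=lambda r,g,b:(np.minimum(r,b)>150)
for n,box in(('top',(318,180,40,40)),('scene',(285,190,34,26))):
    t,a,c,b=cen(n,box,wh if n=='top' else (lambda r,g,bb:np.minimum(r,bb)>170))
    ap=cv2.approxPolyDP(cv2.convexHull(c),8,True)[:,0];P=b(ap);print('plate',n,t,a,'corners',P.round(1).tolist())
    print(np.array([onz(C[n],p,.08) for p in P]).round(4).tolist(), onz(C[n],t,.08))
bl=lambda r,g,b:(b-r>60)
for n,box in(('top',(310,170,55,55)),('scene',(280,185,45,45))):
    t,a,c,b=cen(n,box,bl if n=='top' else (lambda r,g,bb:bb-r>35))
    P=b(cv2.approxPolyDP(cv2.convexHull(c),10,True)[:,0]);print('box',n,P.round(1).tolist())
    print(np.array([onz(C[n],p,.05)[:2] for p in P]).round(4).tolist())
# hand-read rack corners top crop
for q in((25,135),(347,64),(369,168),(50,243)):
    print('rack',onz(C['top'],(np.array(q)+.5)/5-.5+[185,180],.028)[:2])
for q in((143,127),(224,141),(192,95),(176,172)):
    print('marks',onz(C['top'],(np.array(q)+.5)/5-.5+[300,170],.08)[:2])
# scene red marks by crop reading: (545,410),(625,412) minus origin
for q in((147,110),(224,112),(184,78),(184,142)):
    print('marksS',onz(C['scene'],(np.array(q)+.5)/5-.5+[265,180],.08)[:2])
E
```

```text
orange [197.7016709  213.44427524] 46.171875 [399.19722657 170.83601673] 27.4765625 tri [0.50394849 0.27370643 0.0827757 ] onz [0.50426569 0.27558829 0.0785    ] [0.50065312 0.27459103 0.0785    ]
green [220.41219974 208.98883003] 61.578125 [384.72820913 176.81332075] 23.796875 tri [0.52106724 0.20112562 0.07982979] onz [0.52113889 0.20136071 0.0785    ] [0.52004542 0.20162552 0.0785    ]
plate top [335.3802005  201.62379087] 119.3984375 corners [[327.1, 196.2], [345.1, 198.8], [343.7, 206.7], [326.2, 203.6]]
[[0.5738, -0.1516, 0.08], [0.5667, -0.212, 0.08], [0.5402, -0.2079, 0.08], [0.549, -0.1493, 0.08]] [ 0.55635318 -0.17981371  0.08      ]
plate scene [301.35559401 201.49663923] 170.1328125 corners [[308.1, 195.7], [308.7, 206.8], [294.2, 207.3], [294.3, 196.1]]
[[0.5517, -0.1491, 0.08], [0.6098, -0.1577, 0.08], [0.5994, -0.2176, 0.08], [0.5412, -0.2069, 0.08]] [ 0.5759877  -0.18273862  0.08      ]
box top [[322.7, 177.9], [355.1, 184.2], [348.6, 216.7], [316.2, 210.6]]
[[0.639, -0.1364], [0.6207, -0.2478], [0.5088, -0.2278], [0.5266, -0.1171]]
box scene [[313.8, 196.2], [314.1, 217.6], [289.2, 217.9], [289.3, 196.9]]
[[0.5373, -0.1217], [0.6478, -0.143], [0.6275, -0.2455], [0.5186, -0.2267]]
rack [0.52940468 0.31775374]
rack [0.58477052 0.09899926]
rack [0.5132669  0.08112444]
rack [0.45583512 0.29697721]
marks [ 0.57787126 -0.15530167]
marks [ 0.57002499 -0.20967884]
marks [ 0.60032187 -0.18758411]
marks [ 0.54834633 -0.17805919]
marksS [ 0.56990332 -0.21328821]
marksS [ 0.58582006 -0.14994797]
marksS [ 0.54311926 -0.17648227]
marksS [ 0.60930003 -0.18869446]
```

```bash
cat > fit.py <<'E'
from h import *
from scipy.optimize import minimize
S=8
def rz(a):return np.array([[np.cos(a),-np.sin(a),0],[np.sin(a),np.cos(a),0],[0,0,1]])
class Sc:
    def __init__(s,c,roi):
        s.c=c;s.u,s.v,s.w,s.h=roi;s.img=c['img'][s.v:s.v+s.h,s.u:s.u+s.w].reshape(-1,3).astype(float);s.o=-np.array(c['R']).T@c['t']
    def start(s):s.L=np.zeros((s.h*S,s.w*S),np.uint8);s.n=1
    def poly(s,X,lab):
        p=np.array([proj(s.c,x) for x in X]);p=(p-[s.u,s.v]+.5)*S-.5
        cv2.fillPoly(s.L,[np.round(p*16).astype(np.int32)],lab,shift=4)
    def box(s,x,y,yaw,hx,hy,z0,z1,lab,ltop):
        R=rz(yaw);T=np.array([x,y,0]);q=[(-hx,-hy),(hx,-hy),(hx,hy),(-hx,hy)]
        for i in range(4):
            a,b=np.array(q[i]),np.array(q[(i+1)%4]);m=np.append((a+b)/2,(z0+z1)/2);n=np.append((a+b)/2,0)
            if (R@n)@(s.o-R@m-T)>0: s.poly([R@np.append(a,z0)+T,R@np.append(b,z0)+T,R@np.append(b,z1)+T,R@np.append(a,z1)+T],lab+i)
        s.poly([R@np.append(a,z1)+T for a in q],ltop)
    def disc(s,P,r,lab,n=(0,0,1)):
        n=np.array(n,float);n/=np.linalg.norm(n);a=np.cross(n,[1,.3,.2]);a/=np.linalg.norm(a);b=np.cross(n,a)
        s.poly([P+r*(np.cos(t)*a+np.sin(t)*b) for t in np.linspace(0,6.283,60)],lab)
    def cost(s):
        ls=np.unique(s.L);A=np.stack([cv2.resize((s.L==l).astype(np.float32),(s.w,s.h),interpolation=cv2.INTER_AREA) for l in ls],-1)
        A=cv2.GaussianBlur(A,(0,0),s.blur) if s.blur else A
        A=A.reshape(-1,len(ls));x=np.linalg.solve(A.T@A+1e-3*np.eye(len(ls)),A.T@s.img);r=np.clip(np.abs(A@x-s.img),0,60);return (r**2).mean()
def socket(s,p):
    x,y,a=p;s.start();s.box(x,y,a,.06,.06,0,.05,10,15);s.box(x,y,a,.032,.032,.05,.075,20,25);s.box(x,y,a,.032,.032,.075,.08,30,35)
    T=np.array([x,y,.08]);R=rz(a);s.poly([R@[u*.004,v*.0205,0]+T for u,v in((-1,-1),(1,-1),(1,1),(-1,1))],37);s.disc(T,.0135,38);return s.cost()
def rack(s,p):
    x,y,a=p[:3];s.start();s.box(x,y,a,.0375,.1125,0,.028,10,15)
    for k in range(3):
        u,v=p[3+2*k:5+2*k];s.box(u,v,a,.017,.022,.03,.072,20,25)
        G=np.array([u,v,.0785])
        s.disc(G,.0165,40+k,s.o-G)
    return s.cost()
def run(f,s,p0,st):
    p0=np.array(p0);st=np.array(st);g=lambda q:f(s,p0+q*st)
    r=minimize(g,np.zeros(len(p0)),method='Powell',options=dict(xtol=.005,ftol=1e-6));return p0+r.x*st,r.fun
E
cat > f.py <<'E'
from fit import *
for n,rs,rr,bl in(('top',(308,166,58,58),(183,178,85,62),.4),('scene',(278,186,50,44),(350,155,70,56),.8)):
    s=Sc(C[n],rs);s.blur=bl;p,c=run(socket,s,[.573,-.1825,.17],[.003,.003,.04]);print(n,'socket',p.round(4),round(c,1))
    s=Sc(C[n],rr);s.blur=bl
    R=rz(.25);p0=[.521,.199,.25,.504,.274,.521,.201,.54,.128];p,c=run(rack,s,p0,[.003,.003,.04]+[.003]*6);print(n,'rack',p.round(4),round(c,1),'lamps yaw',np.arctan2(p[7]-p[3],p[4]-p[8]),np.hypot(p[7]-p[3],p[4]-p[8]))
E
time python3 f.py
```

```text
top socket [ 0.574  -0.1829 -0.1614] 158.7
top rack [0.5178 0.2    0.2645 0.5018 0.273  0.5205 0.2002 0.5399 0.128 ] 117.6 lamps yaw 0.2566855182643095 0.14988096889297298
scene socket [ 0.5753 -0.1821 -0.165 ] 12.1
scene rack [0.5219 0.201  0.2611 0.5024 0.2727 0.5215 0.2002 0.5418 0.1269] 22.0 lamps yaw 0.26391617560662284 0.15096768904915267
real	0m24.471s
user	0m24.449s
sys	0m0.372s
```

Measurements agree between the two views: socket (0.5745, −0.1825) yaw −0.163, lamp (0.502, 0.273) yaw 0.26. The globe triangulates to a height of 80–83 mm, against 78.5 expected. First move is to raise the tool and turn it to heading 1.83.

Request:
send_rows([
  [[0, 0, -1, 0, 0, -0.1775, 1], [0, 0, -1, 0, 0, -0.1775, 1], [0, 0, -1, 0, 0, -0.1775, 1], [0, 0, -1, 0, 0, -0.1775, 1], [0, 0, -1, 0, 0, -0.1775, 1], [0, 0, -1, 0, 0, -0.1775, 1], [0, 0, -1, 0, 0, -0.1775, 1], [0, 0, -1, 0, 0, -0.1775, 1], [0, 0, -1, 0, 0, -0.1775, 1]],
])

```text
time: 1.23
eef_pos: [0.1564, -0.6563, 0.2948]
tcp_rot: [0.607, 0.795, 0.001, -0.0]
contact_force: [0.7, 0.3, -0.2]
opening: 1.001
finger_force: 0.0
```

Request:
send_rows([
  [[1.95, 4.6, 0, 0, 0, 0, 1], [1.95, 4.6, 0, 0, 0, 0, 1], [1.95, 4.6, 0, 0, 0, 0, 1], [1.95, 4.6, 0, 0, 0, 0, 1], [1.95, 4.6, 0, 0, 0, 0, 1], [1.95, 4.6, 0, 0, 0, 0, 1], [1.95, 4.6, 0, 0, 0, 0, 1], [1.95, 4.6, 0, 0, 0, 0, 1], [1.95, 4.6, 0, 0, 0, 0, 1], [1.95, 4.6, 0, 0, 0, 0, 1]],
])

```text
time: 2.48
eef_pos: [0.5516, -0.3484, 0.2947]
tcp_rot: [0.609, 0.793, 0.0, -0.001]
contact_force: [0.6, -0.6, -0.4]
opening: 0.998
finger_force: 0.0
```

Request:
send_rows([
  [[5, 1, 0, 0, 0, 0, 1], [5, 1, 0, 0, 0, 0, 1], [5, 1, 0, 0, 0, 0, 1], [5, 1, 0, 0, 0, 0, 1], [5, 1, 0, 0, 0, 0, 1], [5, 1, 0, 0, 0, 0, 1], [5, 1, 0, 0, 0, 0, 1], [5, 1, 0, 0, 0, 0, 1], [5, 1, 0, 0, 0, 0, 1], [5, 1, 0, 0, 0, 0, 1]],
])

```text
time: 3.72
eef_pos: [0.5179, 0.1608, 0.2949]
tcp_rot: [0.609, 0.793, -0.0, -0.0]
contact_force: [-0.2, -0.1, 0.1]
opening: 1.001
finger_force: 0.0
```

```bash
cat > d.py <<'E'
import sys,numpy as np
from plant import ctrl
from scipy.spatial.transform import Rotation as Q
def delta(x,y,z,yaw):
    s=ctrl.get_state();R=Q.from_quat(s['tcp_rot']);T=Q.from_euler('z',yaw)*Q.from_euler('x',np.pi)
    d=R.inv().apply(np.array([x,y,z])-s['eef_pos']);r=(R.inv()*T).as_rotvec()
    print('t',round(s['time'],2),'pos',np.round(s['eef_pos'],4),'F',np.round(s['contact_force'],1),'M',np.round(s['wrist_torque'],2),'open',round(s['opening'],3),'ff',round(s['finger_force'],1),'q6',round(s['qpos'][5],2))
    print('shift cm',np.round(d*100,2),'rot',np.round(r,3))
if __name__=='__main__':delta(*map(float,sys.argv[1:]))
E
python3 d.py .502 .273 .14 1.832
```

```text
t 3.73 pos [0.5179 0.1608 0.2949] F [-0.2 -0.1  0.1] M [ 0.02 -0.03 -0.  ] open 1.001 ff 0.0 q6 -0.15
shift cm [11.25  1.37 15.49] rot [-0.001 -0.    -0.001]
```

Request:
send_rows([
  [[3.75, 0.46, 0, 0, 0, 0, 1], [3.75, 0.46, 0, 0, 0, 0, 1], [3.75, 0.45, 0, 0, 0, 0, 1], [0, 0, 3.1, 0, 0, 0, 1], [0, 0, 3.1, 0, 0, 0, 1], [0, 0, 3.1, 0, 0, 0, 1], [0, 0, 3.1, 0, 0, 0, 1], [0, 0, 3.1, 0, 0, 0, 1], [0, 0, 0, 0, 0, 0, 1]],
])

```text
time: 4.85
eef_pos: [0.5002, 0.2705, 0.1367]
tcp_rot: [0.609, 0.793, -0.003, -0.002]
contact_force: [-0.7, 0.5, 0.4]
opening: 1.0
finger_force: 0.0
```

```bash
python3 d.py .502 .273 .037 1.832; python3 - <<'E'
from plant import ctrl
import cv2,numpy as np
o=[]
for n,(u,v) in(("scene",(340,120)),("top",(160,170))):
    c=ctrl.read_camera(n);o.append(cv2.resize(c['img'][v:v+100,u:u+100,::-1],None,fx=4,fy=4,interpolation=cv2.INTER_CUBIC))
cv2.imwrite('pics/g1.png',np.hstack(o))
E
```

```text
t 4.85 pos [0.5002 0.2705 0.1367] F [-0.7  0.5  0.4] M [-0.03 -0.01 -0.02] open 1.0 ff 0.0 q6 0.06
shift cm [0.2  0.31 9.97] rot [-0.008  0.    -0.001]
```

View pics/g1.png

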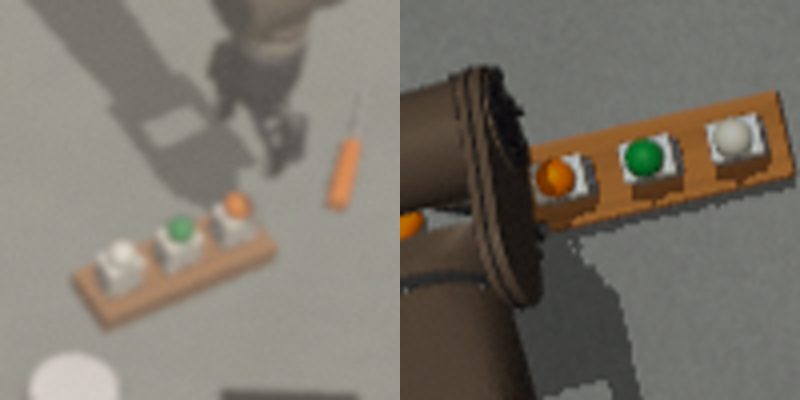

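```bash
python3 - <<'E'
from h import *
for n,(u,v),o in(("scene",(340,120),0),("top",(160,170),400)):
    for P in([.5002,.2705,.1367],[.502,.273,.0785]):
        print(n,(proj(C[n],np.array(P))-[u,v])*4+[o,0])
E
```

```text
scene [240.02928335 169.08573994]
scene [235.79612769 204.48006834]
top [537.73372677 175.07788208]
top [553.81010973 176.59568818]
```

The picture shows the gripper above and just behind the orange lamp in both views. The lamp is at scene-crop (236,205), as projected. Now I centre the tool and descend.

Request:
send_rows([
  [[0.2, 0.3, 1, 0, 0, 0, 1], [0, 0, 1, 0, 0, 0, 1], [0, 0, 0, 0, 0, 0, 1], [0, 0, 0, 0, 0, 0, 1]],
])

```text
time: 5.45
eef_pos: [0.5052, 0.2741, 0.1204]
tcp_rot: [0.609, 0.793, 0.0, 0.0]
contact_force: [0.8, 1.2, 0.7]
opening: 0.999
finger_force: 0.0
```

```bash
python3 d.py .502 .273 .037 1.832
```

```text
t 5.45 pos [0.5052 0.2741 0.1204] F [0.8 1.2 0.7] M [ 0.   -0.03  0.01] open 0.999 ff 0.0 q6 0.06
shift cm [-0.03 -0.34  8.34] rot [ 0.     0.    -0.001]
```

Request:
send_rows([
  [[0, -0.34, 2, 0, 0, 0, 1], [0, 0, 2, 0, 0, 0, 1], [0, 0, 2, 0, 0, 0, 1], [0, 0, 1.5, 0, 0, 0, 1], [0, 0, 0.84, 0, 0, 0, 1], [0, 0, 0, 0, 0, 0, 1], [0, 0, 0, 0, 0, 0, 1], [0, 0, 0, 0, 0, 0, 1]],
])

```text
time: 6.45
eef_pos: [0.5025, 0.2735, 0.0378]
tcp_rot: [0.609, 0.793, 0.001, 0.0]
contact_force: [0.3, 0.3, 0.0]
opening: 1.005
finger_force: 0.0
```

```bash
python3 d.py .502 .273 .037 1.832
```

```text
t 6.45 pos [0.5025 0.2735 0.0378] F [0.3 0.3 0. ] M [-0.02 -0.04  0.02] open 1.005 ff 0.0 q6 0.06
shift cm [-0.03 -0.06  0.08] rot [ 0.002 -0.    -0.001]
```

Request:
send_rows([
  [[0, 0, 0, 0, 0, 0, -1], [0, 0, 0, 0, 0, 0, -1], [0, 0, 0, 0, 0, 0, -1], [0, 0, 0, 0, 0, 0, -1], [0, 0, 0, 0, 0, 0, -1], [0, 0, 0, 0, 0, 0, -1]],
], force=70)

```text
time: 7.2
eef_pos: [0.5024, 0.2734, 0.0375]
tcp_rot: [0.609, 0.793, 0.001, 0.0]
contact_force: [1.2, -0.9, 1.7]
opening: 0.37
finger_force: 70.5
```

Request:
send_rows([
  [[0, 0, 0, 0, 0, 0, -1], [0, 0, -1, 0, 0, 0, -1], [0, 0, -2, 0, 0, 0, -1], [0, 0, -3, 0, 0, 0, -1], [0, 0, -4, 0, 0, 0, -1], [0, 0, -4, 0, 0, 0, -1], [0, 0, -4, 0, 0, 0, -1], [0, 0, 0, 0, 0, 0, -1], [0, 0, 0, 0, 0, 0, -1], [0, 0, 0, 0, 0, 0, -1]],
])

```text
time: 8.45
eef_pos: [0.5006, 0.2728, 0.2148]
tcp_rot: [0.609, 0.793, -0.002, -0.001]
contact_force: [-0.6, -0.1, -1.4]
opening: 0.371
finger_force: 70.1
```

```bash
python3 d.py .5745 -.1825 .2 1.408
```

```text
t 8.45 pos [0.5006 0.2728 0.2148] F [-0.6 -0.1 -1.4] M [0.02 0.07 0.03] open 0.371 ff 70.1 q6 0.06
shift cm [-45.9   -4.58   1.5 ] rot [-0.004  0.001  0.423]
```

Request:
send_rows([
  [[-4.6, -0.46, 0, 0, 0, 0, -1], [-4.6, -0.46, 0, 0, 0, 0, -1], [-4.6, -0.46, 0, 0, 0, 0, -1], [-4.6, -0.46, 0, 0, 0, 0, -1], [-4.6, -0.46, 0, 0, 0, 0, -1], [-4.6, -0.46, 0, 0, 0, 0, -1], [-4.6, -0.46, 0, 0, 0, 0, -1], [-4.6, -0.46, 0, 0, 0, 0, -1], [-4.6, -0.46, 0, 0, 0, 0, -1], [-4.5, -0.44, 0, 0, 0, 0, -1]],
])

```text
time: 9.7
eef_pos: [0.5751, -0.1833, 0.2149]
tcp_rot: [0.609, 0.793, -0.0, -0.002]
contact_force: [0.6, 0.2, -0.9]
opening: 0.369
finger_force: 70.1
```

Request:
send_rows([
  [[0, 0, 1, 0, 0, 0.141, -1], [0, 0, 1, 0, 0, 0.141, -1], [0, 0, 1, 0, 0, 0.141, -1], [0, 0, 1, 0, 0, 0, -1], [0, 0, 1, 0, 0, 0, -1], [0, 0, 0, 0, 0, 0, -1], [0, 0, 0, 0, 0, 0, -1], [0, 0, 0, 0, 0, 0, -1]],
])

```text
time: 10.7
eef_pos: [0.5762, -0.1822, 0.1677]
tcp_rot: [0.762, 0.648, 0.0, 0.001]
contact_force: [-0.0, -0.2, -1.0]
opening: 0.37
finger_force: 70.1
```

```bash
python3 d.py .5745 -.1825 .12 1.408; python3 - <<'E'
from plant import ctrl
import cv2,numpy as np,pickle
o=[]
for n,(u,v) in(("scene",(260,150)),("top",(290,150))):
    c=ctrl.read_camera(n);pickle.dump(c,open(n+'1.pkl','wb'));o.append(cv2.resize(c['img'][v:v+80,u:u+80,::-1],None,fx=5,fy=5,interpolation=cv2.INTER_CUBIC))
cv2.imwrite('pics/s1.png',np.hstack(o))
from h import *
p=ctrl.get_state()['eef_pos']
for n,(u,v),o in(("scene",(260,150),0),("top",(290,150),400)):
    for z in(-.029,.0415,.058):print(n,z,((proj(C[n],p+[0,0,z])-[u,v]+.5)*5+[o,0]).round(1))
E
```

```text
t 10.7 pos [ 0.5762 -0.1822  0.1677] F [-0.  -0.2 -1. ] M [ 0.03 -0.01  0.02] open 0.37 ff 70.1 q6 -0.31
shift cm [-0.05 -0.17  4.77] rot [0.001 0.    0.001]
scene -0.029 [207. 218.]
scene 0.0415 [203.3 164.6]
scene 0.058 [202.3 151.6]
top -0.029 [639.9 222.4]
top 0.0415 [648.3 210.7]
top 0.058 [650.3 207.7]
```

View pics/s1.png

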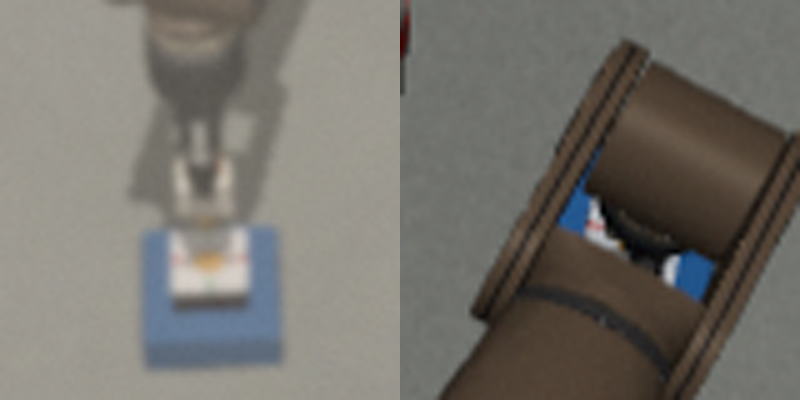

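The scene view shows the lamp upright over the hole. The housing's bottom edge is at crop (204,212) and the hole at (209,262). I'll measure its offset along the grip from the housing's side edges.

```bash
cat > lf.py <<'E'
from fit import *
c=pickle.load(open('scene1.pkl','rb'))
s=Sc(c,(288,184,26,8));s.blur=.8
P=np.array([.5762,-.1822,.1677]);yaw=-.163
def f(q):
    x,y=P[:2]+rz(yaw)[:2,:2]@[0,q[0]*.003];z=P[2]-.029+q[1]*.003
    s.start();s.box(x,y,yaw,.017,.022,z+.022,z+.064,20,25)
    R=rz(yaw);T=np.array([x,y,0]);F=T+0;F[:2]=P[:2]
    s.poly([R@[.018,a,0]+F+[0,0,b] for a,b in((-.011,P[2]),(.011,P[2]),(.011,P[2]+.06),(-.011,P[2]+.06))],30)
    return s.cost()
for a in np.linspace(-2,2,9):print(a*3,[round(f([a,b]),1) for b in(-1,0,1)])
r=minimize(f,[0,0],method='Powell');print('along-y mm, z mm',r.x*3,r.fun)
g=c['img'].astype(int)
for v in(186,188,190):print(g[v,290:314].min(1).tolist())
print([proj(c,P+rz(yaw)@[.017,k,0]+[0,0,-.007]).round(2).tolist() for k in(-.022,.022)])
E
python3 lf.py
```

```text
-6.0 [np.float64(191.3), np.float64(206.8), np.float64(201.8)]
-4.5 [np.float64(169.5), np.float64(183.6), np.float64(179.5)]
-3.0 [np.float64(160.3), np.float64(162.5), np.float64(160.5)]
-1.5 [np.float64(144.2), np.float64(147.1), np.float64(146.4)]
0.0 [np.float64(138.7), np.float64(139.4), np.float64(140.1)]
1.5 [np.float64(140.8), np.float64(142.4), np.float64(144.6)]
3.0 [np.float64(158.8), np.float64(163.4), np.float64(164.9)]
4.5 [np.float64(176.4), np.float64(183.6), np.float64(184.0)]
6.0 [np.float64(211.5), np.float64(224.4), np.float64(218.7)]
along-y mm, z mm [ 0.51899997 -4.16781575] 137.37830086687936
[107, 106, 105, 108, 125, 155, 167, 144, 104, 84, 79, 82, 102, 142, 169, 163, 136, 114, 109, 108, 108, 111, 122, 135]
[108, 103, 106, 107, 119, 143, 156, 147, 119, 97, 89, 90, 106, 132, 146, 142, 128, 111, 108, 106, 108, 112, 128, 140]
[117, 111, 108, 108, 114, 129, 143, 141, 130, 123, 120, 120, 124, 137, 144, 144, 131, 116, 109, 107, 110, 122, 133, 140]
[[295.34, 193.35], [306.15, 192.91]]
```

Request:
send_rows([
  [[-0.05, -0.14, 1, 0, 0, 0, -1], [0, 0, 1.5, 0, 0, 0, -1], [0, 0, 1.5, 0, 0, 0, -1], [0, 0, 1.2, 0, 0, 0, -1], [0, 0, 0, 0, 0, 0, -1], [0, 0, 0, 0, 0, 0, -1]],
])

```text
time: 11.55
eef_pos: [0.5747, -0.1825, 0.1152]
tcp_rot: [0.762, 0.647, 0.0, 0.0]
contact_force: [-0.8, 0.4, -1.0]
opening: 0.371
finger_force: 70.1
```

```bash
python3 d.py .5748 -.1825 .1 1.408
```

```text
t 11.55 pos [ 0.5747 -0.1825  0.1152] F [-0.8  0.4 -1. ] M [ 0.02 -0.02  0.03] open 0.371 ff 70.1 q6 -0.31
shift cm [0.   0.01 1.52] rot [0.001 0.    0.   ]
```

Request:
send_rows([
  [[0, 0, 0.3, 0, 0, 0, -1], [0, 0, 0.3, 0, 0, 0, -1], [0, 0, 0.3, 0, 0, 0, -1], [0, 0, 0, 0, 0, 0, -1]],
])

```text
time: 12.05
eef_pos: [0.5741, -0.1822, 0.1055]
tcp_rot: [0.762, 0.647, -0.0, -0.0]
contact_force: [0.6, 0.1, -1.0]
opening: 0.371
finger_force: 70.1
```

Request:
send_rows([
  [[0, 0, 0.2, 0, 0, 0, -1], [0, 0, 0.2, 0, 0, 0, -1], [0, 0, 0, 0, 0, 0, -1]],
])

```text
time: 12.42
eef_pos: [0.5742, -0.1823, 0.1017]
tcp_rot: [0.762, 0.647, -0.0, -0.0]
contact_force: [-0.4, 0.7, -1.1]
opening: 0.372
finger_force: 70.1
```

```bash
python3 d.py .5748 -.1825 .0915 1.408
```

```text
t 12.43 pos [ 0.5742 -0.1823  0.1017] F [-0.4  0.7 -1.1] M [-0.   -0.01 -0.01] open 0.372 ff 70.1 q6 -0.31
shift cm [-0.01  0.06  1.02] rot [-0. -0.  0.]
```

The lamp has entered the hole with no contact force. Now I press it against the spring.

Request:
send_rows([
  [[0, 0, 0.25, 0, 0, 0, -1], [0, 0, 0.25, 0, 0, 0, -1], [0, 0, 0, 0, 0, 0, -1]],
])

```text
time: 12.8
eef_pos: [0.5747, -0.1826, 0.0977]
tcp_rot: [0.762, 0.647, 0.0, 0.0]
contact_force: [-0.7, 1.0, 3.7]
opening: 0.375
finger_force: 70.6
```

Request:
send_rows([
  [[0, 0, 0.25, 0, 0, 0, -1], [0, 0, 0.25, 0, 0, 0, -1], [0, 0, 0, 0, 0, 0, -1], [0, 0, 0, 0, 0, 0, -1]],
])

```text
time: 13.3
eef_pos: [0.5748, -0.1826, 0.0932]
tcp_rot: [0.762, 0.647, 0.0, 0.0]
contact_force: [-2.2, 0.8, 7.2]
opening: 0.371
finger_force: 70.9
```

```bash
python3 d.py .5748 -.1825 .0915 1.408
```

```text
t 13.3 pos [ 0.5748 -0.1826  0.0932] F [-2.2  0.8  7.2] M [0.16 0.56 0.  ] open 0.371 ff 70.9 q6 -0.31
shift cm [0.01 0.   0.17] rot [0.001 0.    0.   ]
```

Request:
send_rows([
  [[0, 0, 0.25, 0, 0, 0, -1], [0, 0, 0, 0, 0, 0, -1], [0, 0, 0, 0, 0, 0.1, -1], [0, 0, 0, 0, 0, 0.1, -1], [0, 0, 0, 0, 0, 0.1, -1], [0, 0, 0, 0, 0, 0.1, -1], [0, 0, 0, 0, 0, 0, -1], [0, 0, 0, 0, 0, 0, -1]],
])

```text
time: 14.3
eef_pos: [0.5753, -0.1827, 0.0913]
tcp_rot: [0.875, 0.483, 0.001, 0.001]
contact_force: [-1.6, 0.8, 8.1]
opening: 0.371
finger_force: 71.1
```

```bash
python3 d.py .5748 -.1825 .0915 -.21
```

```text
t 14.3 pos [ 0.5753 -0.1827  0.0913] F [-1.6  0.8  8.1] M [0.28 0.47 0.1 ] open 0.371 ff 71.1 q6 0.09
shift cm [-0.01 -0.05 -0.02] rot [ 2.000e-03 -1.000e-03  1.219e+00]
```

Request:
send_rows([
  [[0, 0, 0, 0, 0, 0.15, -1], [0, 0, 0, 0, 0, 0.15, -1], [0, 0, 0, 0, 0, 0.15, -1], [0, 0, 0, 0, 0, 0.15, -1], [0, 0, 0, 0, 0, 0.15, -1], [0, 0, 0, 0, 0, 0.15, -1], [0, 0, 0, 0, 0, 0.15, -1], [0, 0, 0, 0, 0, 0.12, -1], [0, 0, 0, 0, 0, 0, -1], [0, 0, 0, 0, 0, 0, -1]],
])

```text
time: 15.55
eef_pos: [0.5758, -0.1829, 0.0915]
tcp_rot: [0.997, -0.08, 0.002, 0.001]
contact_force: [-0.2, 1.1, 8.1]
opening: 0.368
finger_force: 71.1
```

```bash
python3 d.py .5748 -.1825 .0915 -.21; python3 - <<'E'
from plant import ctrl
import cv2,numpy as np
o=[]
for n,(u,v) in(("scene",(260,150)),("top",(290,150))):
    c=ctrl.read_camera(n);o.append(cv2.resize(c['img'][v:v+80,u:u+80,::-1],None,fx=5,fy=5,interpolation=cv2.INTER_CUBIC))
cv2.imwrite('pics/e1.png',np.hstack(o))
E
```

```text
t 15.55 pos [ 0.5758 -0.1829  0.0915] F [-0.2  1.1  8.1] M [0.23 0.25 0.18] open 0.368 ff 71.1 q6 1.26
shift cm [-0.11 -0.02  0.  ] rot [ 0.001 -0.004  0.049]
```

View pics/e1.png

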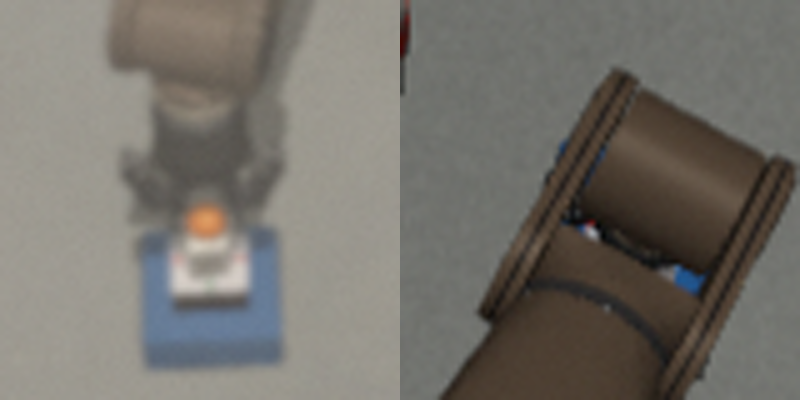

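The view shows the lamp upright in the socket with the globe at crop (207,220), turned about 90° between the fingers. I add a little turn for margin and re-centre.

Request:
send_rows([
  [[-0.05, 0, 0, 0, 0, 0.06, -1], [0, 0, 0, 0, 0, 0, -1], [0, 0, 0, 0, 0, 0, -1], [0, 0, 0, 0, 0, 0, -1], [0, 0, 0, 0, 0, 0, -1], [0, 0, 0, 0, 0, 0, -1]],
])

```text
time: 16.4
eef_pos: [0.5757, -0.1829, 0.0917]
tcp_rot: [0.994, -0.11, 0.002, 0.001]
contact_force: [0.1, -0.2, 8.6]
opening: 0.376
finger_force: 71.1
```

```bash
python3 d.py .5748 -.1825 .0915 -.21; python3 -c "
from plant import ctrl
import numpy as np
a=[]
for i in range(6):
    ctrl.read_camera('top');s=ctrl.get_state();a.append(list(s['wrist_torque'])+list(s['contact_force'])+list(s['eef_pos']))
print(np.round(np.mean(a,0),3),np.round(np.std(a,0),3))"
```

```text
t 16.4 pos [ 0.5757 -0.1829  0.0917] F [ 0.1 -0.2  8.6] M [0.2  0.05 0.23] open 0.376 ff 71.1 q6 1.32
shift cm [-0.1  -0.02  0.02] rot [ 0.001 -0.005 -0.011]
[ 0.197  0.093  0.202 -0.571  0.502  8.571  0.576 -0.183  0.092] [0.036 0.035 0.027 0.397 0.481 0.437 0.    0.    0.   ]
```

```bash
python3 -c "
from plant import ctrl
print(ctrl.sign_off())"
```

```text
the job is handed in; nothing more can be done
None
```

I handed the job in at about 17 s with the orange lamp in the nearest socket, still gripped at about 71 N, pushed in about 8 mm and turned about 93° clockwise; press and turn are worked out from forces and tool pose, and the hand-in returned no verdict.

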